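# Draw a mint tin from the counter dispenser and serve it

## Task

Serve one tin from the counter dispenser: pull the sprung slide by its tab all the way out to its stop, once, then lead it back in gently without letting it snap, so that it pushes a single tin out onto the shelf behind. Take that tin and set it down (do not drop it) flat in the middle of the empty saucer on the serving board; leave the other tins in the dispenser, the saucer where it is, and everything else on the counter undisturbed.

Things in the scene. Friction and masses are not known exactly. Their poses are not given: they have to be found in the camera images.
- dispenser: Fixed tin dispenser: wooden plinth 190 x 90 mm, 50 mm high (x = -60 to +130 mm), carrying an upright open shaft of dark steel strips, outside 76 x 76 mm, centred on x = y = 0, with a 12 mm wooden cap, underside 215 mm above the counter. Origin on the counter below the shaft's axis, z up. The slide is pulled out at the -x side; a tin comes out at the +x side.
- cap_edge (a point): Middle of the lower edge of the cap's overhang on the pull side, 81 mm from the shaft's axis, 215 mm above the counter. It overhangs the tab, so an upright tool does not fit there: come in leaning 30 to 45 degrees, fingers pointing down and towards the shaft.
- shelf (a point): Delivery shelf (the plinth's flat top behind the shaft), 50 mm above the counter: where the axis of the tin that was pushed out comes to rest, 80 mm from the shaft's axis and 42 mm clear of the shaft's 215 mm high face. The shelf is 90 mm wide and ends in a 6 mm high lip 45 mm further on. Axes as the dispenser's.
- slide (a joint): The sprung slide, a 22 mm thick plate under the tins; metres, 0 = home, grows as it is pulled along the dispenser's -x. Takes 5 N at the start, 10 N at the end. The stop, between 80 and 100 mm, is unmarked: feel the sudden rise of force. Only at the stop does the lowest tin drop behind the plate; on the way back the plate pushes it out at the +x side. Let go, it snaps back.
- pull_tab (a point): Middle of the slide's upright black tab where to grip it, 100 mm above the counter, 75 mm from the shaft's axis when home. The tab is 34 mm long (dispenser x), 16 mm thick (dispenser y; pinch it across this), from 72 to 122 mm above the counter, on a plate 50 mm wide with its top at 72 mm. Axes as the dispenser's; moves with the slide.
- tin1: The lowest tin in the shaft at the start, the one that comes out: a flat round metal tin, diameter 60 mm, 26 mm high, 60 g. Origin at the centre of its underside, z along its axis.
- tin2: Tin no. 2 from the bottom of the stack at the start, the same kind; stays in the shaft.
- tin3: Tin no. 3 from the bottom of the stack at the start, the same kind; stays in the shaft.
- tin4: Tin no. 4 from the bottom of the stack at the start, the same kind; stays in the shaft.
- tin5: Tin no. 5 from the bottom of the stack at the start, the same kind; stays in the shaft.
- saucer: Loose white saucer, 170 mm across, rim 13 mm high, flat inside to 50 mm from its centre, its inner floor 5 mm above its underside. Origin at the centre of its underside, z up. It stands on the serving board (top 15 mm above the counter).
- board: Dark wooden serving board, 170 x 350 x 15 mm, fixed; origin under its centre, long side along its y. The saucer and the cup stand on it, 85 mm either side of its centre along y; which is where changes.
- cup: White mug on the board, 84 mm across, 70 mm high, handle to its +y; origin at the centre of its underside. Leave alone.
- sugar_jar: Glass jar with steel lid, 76 mm across, 120 mm high; origin under its centre. Leave alone.
- milk_jug: Steel jug with a handle, 80 mm across, 100 mm high; origin under its centre. Leave alone.
- cake_server: Cake server about 200 mm long lying along its x; leave alone.
- plant_pot: Small plant in a brass pot, 84 mm across, 150 mm high; origin under its centre. Leave alone.
- card_reader: Black card reader, 130 x 75 x 30 mm; origin under its centre. Leave alone.
- bowl: White bowl, 90 mm across, 45 mm high; origin under its centre. Leave alone.
Things that resemble listed ones, but are neither listed nor needed, are in the scene too. What is meant by the saucer is not purple, and is the smaller of those in its own colour. Leave any red look-alike of the dispenser alone.

How it is judged:
By the outcome, as a careful person would: the job done as asked, in the order asked, and still so for the second after the job is handed in, with the robot touching nothing.
It also fails if it takes over 67 s, if anything falls off the work surface, if the arm or the gripper's body presses on something with over 40 N, if the wrist force passes 120 N, or if a joint passes its speed limit or range.

## Robot

A 6-joint arm with a two-finger parallel gripper is mounted at the origin on the work surface. World frame = base frame: x ahead of the robot, y to its left, z up, the work surface at z = 0. Lengths are in m, angles in rad, forces in N, time in s.
With the tool pointing down it reaches from about 0.325 to 0.9 m from the base axis. Payload 6.1 kg.
Tool frame: the origin (TCP) lies midway between the tips of the shut fingers; the grasp point (between the pads) lies 19 mm behind it; z points along the fingers, y is the line along which they close (so a half turn about z gives the same grasp; the last joint's range is limited). The gripper opens to 85 mm and grips with 20 to 120 N. Pads are 22 mm wide; open, the fingers measure 114 mm over their backs; the gripper's body (76 mm by 85 mm) begins 54 mm behind the grasp point. The pads swing forward as they close: fully open they stand 13 mm farther back than shut.
Start: joints at [0.979, 0.22, 1.526, -0, 1.395, -0.126], TCP at [0.281, 0.558, 0.231] pointing down, gripper open.
Joint ranges: [-2.98, 2.98], [-0.91, 2.08], [0.09, 2.57], [-1.24, 4.39], [0.2, 2.65], [-2.68, 2.68]. Speed limits (rad/s): [2.57, 2.57, 3.01, 3.14, 3.14, 3.14].

## Interface

Orientations are given as [roll, pitch, yaw] about the fixed x, y, z axes, in that order (R = Rz(yaw) Ry(pitch) Rx(roll)).
In Python, from plant import movep, move_l, set_joints, gripper_to, hold, inverse_kinematics, observe, get_image, get_calibration, Unreachable, job_done gives the robot as it stands. Calls block until the motion is done:
- movep(position, orientation): joint-space move of the TCP to a pose.
- move_l(position, feed=0.15, rotation=None, max_force=None): straight line of the TCP; rotation=None keeps the orientation; feed is the mean speed in m/s. With max_force (N) it stops when the force on the tool has changed by that much, and returns True; else False.
- set_joints(angles): joint-space move.
- gripper_to(opening, f_grip=None): finger opening in m; f_grip is the grip in N (None keeps the last); returns when the fingers have stopped.
- hold(seconds).
- inverse_kinematics(position, orientation): joint angles nearest the present ones, or None.
- observe(): the state.
- get_image(name): name is "side" or "top"; returns (picture, depth): 400x640x3 uint8, red, green, blue; 400x640 float32, m along the optical axis (not along the pixel's ray), 0 where there is no reading.
- get_calibration(name): a dict with "intrinsics" (3x3 intrinsics, pixels), "world_from_camera" (4x4, takes a point from camera to world coordinates). Camera axes: x right, y down, z forward; pixel columns grow to the right and rows downward; lengths in m; the calibration is good to about 2 mm. A picture is of the moment at which its call begins. get_calibration takes no time and is no camera call.
A pose or a line that the arm cannot do raises Unreachable and nothing moves.
- job_done(): hands the job in; it is judged then, once.
The state is a dict: "time_s": time; "q": joint angles; "joint_velocities": joint speeds; "joint_torque": joint torques, N m; "eef_pos": TCP position; "tcp_rot": TCP orientation; "ft_force": force on the tool from outside, world axes, zero at the start; "torque": the same for the moment, N m; "opening": finger opening in m; "grasp_force": force on a finger pad.
Only numpy, scipy, OpenCV 4.12 (cv2) and the standard library are available. Lean on these libraries where they do the work, as an engineer would, in place of code of your own. Each camera call takes 0.05 s, during which the arm holds its last target. There are 200 camera calls.

## Working session

There is one attempt and no reset: what is moved stays moved. The work goes in short steps, each a Python script; the robot and the scene stay as the last script left them, time stands still between calls to the robot, and variables do not carry over. Pictures are saved under pics/ and viewed, at most 10 in all, crops included, and the job is handed in when it is done.

```bash
ls; mkdir -p pics; cat > h.py <<'E'
import numpy as np, cv2
from plant import *
def grab(n):
    im,d=get_image(n); np.savez('pics/'+n+'.npz',im=im,d=d); return im,d
def cloud(n,d):
    c=get_calibration(n);K=np.array(c["intrinsics"]);T=np.array(c["world_from_camera"])
    v,u=np.mgrid[:d.shape[0],:d.shape[1]]
    p=np.stack([(u-K[0,2])/K[0,0]*d,(v-K[1,2])/K[1,1]*d,d],-1)
    w=p@T[:3,:3].T+T[:3,3]; w[d<=0]=np.nan; return w
def ray(n,u,v,z):
    c=get_calibration(n);K=np.array(c["intrinsics"]);T=np.array(c["world_from_camera"])
    r=T[:3,:3]@np.array([(u-K[0,2])/K[0,0],(v-K[1,2])/K[1,1],1]);o=T[:3,3]
    return o+r*(z-o[2])/r[2]
E
python3 - <<'E'
from h import *
for n in("side","top"):
    im,d=grab(n); cv2.imwrite(f'pics/{n}0.png',im[:,:,::-1]); c=get_calibration(n); print(n,c,(d>0).mean())
E
```

```text
pics
side {'intrinsics': array([[504.90469812,   0.        , 323.55525354],
       [  0.        , 504.90469812, 202.39723801],
       [  0.        ,   0.        ,   1.        ]]), 'world_from_camera': array([[-0.88851866,  0.27912717, -0.36417389,  1.07023267],
       [ 0.45809781,  0.49449974, -0.73865851,  1.13306165],
       [-0.02609576, -0.82313913, -0.56723979,  1.05658824],
       [ 0.        ,  0.        ,  0.        ,  1.        ]])} 0.9746484375
top {'intrinsics': array([[473.04997408,   0.        , 318.23519143],
       [  0.        , 473.04997408, 204.10438287],
       [  0.        ,   0.        ,   1.        ]]), 'world_from_camera': array([[ 0.02029479, -0.98535371,  0.16931091,  0.23958313],
       [-0.99977257, -0.02111109, -0.00302236, -0.0455166 ],
       [ 0.00655243, -0.16921106, -0.98555806,  1.66688263],
       [ 0.        ,  0.        ,  0.        ,  1.        ]])} 0.99598828125
```

View pics/side0.png

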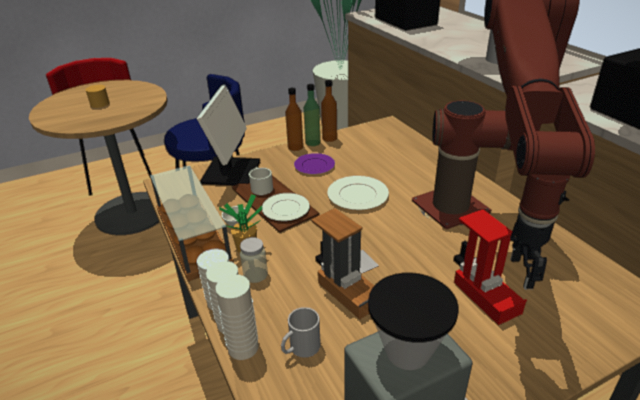

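View pics/top0.png

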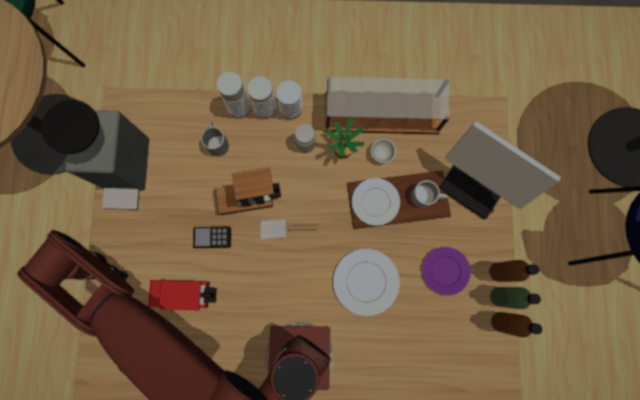

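Candidates are: dispensers, wooden at top (253,190) and red at (180,295), so the wooden one. Saucers are small white on the board (376,202), large white (366,282) and purple (446,270), so the small white one. Next I'll measure and make one close crop.

```bash
python3 - <<'E'
from h import *
t=np.load('pics/top.npz');s=np.load('pics/side.npz')
W=cloud('top',t['d']);S=cloud('side',s['d'])
def box(u0,u1,v0,v1,z0,z1,Wc,nm):
    m=np.zeros(Wc.shape[:2],bool);m[v0:v1,u0:u1]=1
    with np.errstate(invalid='ignore'): m&=(Wc[...,2]>z0)&(Wc[...,2]<z1)
    p=Wc[m]
    if len(p)<5: print(nm,len(p));return
    r=cv2.minAreaRect((p[:,:2]*1000).astype(np.float32))
    print(nm,len(p),'zmed',np.median(p[:,2]).round(4),'rect c',np.round(r[0],1),'size',np.round(r[1],1),'ang',round(r[2],1),'mean',p[:,:2].mean(0).round(4),np.round(cv2.boxPoints(r),0).tolist())
    return p
box(205,290,160,220,.218,.24,W,'cap top')
box(205,290,160,220,.03,.065,W,'plinth top')
box(260,290,160,220,.11,.135,W,'tab top')
box(300,400,190,330,.218,.24,S,'cap side')
box(300,400,190,330,.04,.058,S,'shelf side')
box(300,345,240,290,.105,.13,S,'tab side')
box(345,455,170,232,.008,.018,W,'board'); 
for n,u0,u1,v0,v1,z,W_ in(('top',348,403,175,228,.028,W),('side',258,314,190,226,.028,S)):
    im=(t if n=='top' else s)['im']; h=cv2.cvtColor(im,cv2.COLOR_RGB2HSV)
    m=np.zeros(im.shape[:2],np.uint8); m[v0:v1,u0:u1]=((h[...,1]<60)&(h[...,2]>110))[v0:v1,u0:u1]
    c=max(cv2.findContours(m,0,1)[0],key=cv2.contourArea)[:,0]
    P=np.array([ray(n,a,b,z) for a,b in c]); (x,y),r=cv2.minEnclosingCircle((P[:,:2]).astype(np.float32)); e=cv2.fitEllipse((P[:,:2]*1000).astype(np.float32))
    print(n,'saucer',x,y,r,e)
    q=W_[m>0]; f=q[np.hypot(q[:,0]-x,q[:,1]-y)<.04]; print(' floor z',np.median(f[:,2]), 'rim max', np.nanpercentile(q[:,2],98))
# heights
for nm,(u0,u1,v0,v1) in dict(jar=(292,318,123,152),plant=(322,365,118,160),jug=(198,230,120,158),cup=(412,448,177,210),server=(258,320,215,242),reader=(190,235,222,252)).items():
    p=box(u0,u1,v0,v1,.008,.3,W,nm)
a=cv2.resize(t['im'][150:250,200:300][:,:,::-1],None,fx=4,fy=4);b=cv2.resize(s['im'][200:325,300:400][:,:,::-1],None,fx=3.2,fy=3.2)
cv2.imwrite('pics/crop1.png',np.hstack([a,b]))
E
```

```text
cap top 1040 zmed 0.226 rect c [548. 156.] size [ 87.3 119.6] ang 10.3 mean [0.5476 0.1555] [[494.0, 207.0], [516.0, 89.0], [602.0, 105.0], [580.0, 223.0]]
plinth top 722 zmed 0.0488 rect c [541.2 193.8] size [ 91.5 227.1] ang 11.0 mean [0.5202 0.2425] [[475.0, 297.0], [518.0, 74.0], [608.0, 91.0], [564.0, 314.0]]
tab top 34 zmed 0.1189 rect c [539.8 116.2] size [16.8 77.6] ang 41.4 mean [0.5483 0.1057] [[508.0, 140.0], [559.0, 82.0], [572.0, 93.0], [521.0, 151.0]]
cap side 909 zmed 0.2257 rect c [551.3 156.6] size [ 90.1 124.8] ang 11.7 mean [0.5544 0.1611] [[494.0, 209.0], [520.0, 86.0], [608.0, 105.0], [583.0, 227.0]]
shelf side 901 zmed 0.0487 rect c [589.3 239.5] size [249.2 179.8] ang 53.9 mean [0.5654 0.2428] [[443.0, 192.0], [588.0, 86.0], [735.0, 287.0], [590.0, 393.0]]
tab side 162 zmed 0.1172 rect c [577.7 154.2] size [ 29.7 134.7] ang 3.4 mean [0.5786 0.1794] [[559.0, 221.0], [567.0, 86.0], [597.0, 88.0], [589.0, 222.0]]
board 2373 zmed 0.0137 rect c [ 544.9 -345.1] size [217.3 390.5] ang 1.9 mean [ 0.5502 -0.362 ] [[430.0, -154.0], [443.0, -544.0], [660.0, -537.0], [647.
[... 731 characters left out ...]
 [[661.0, -74.0], [666.0, -216.0], [846.0, -210.0], [842.0, -68.0]]
jug 508 zmed 0.0641 rect c [750.6 337.6] size [141.9  97.3] ang 26.5 mean [0.7352 0.3196] [[665.0, 350.0], [709.0, 262.0], [836.0, 326.0], [792.0, 413.0]]
cup 1140 zmed 0.0184 rect c [ 572.6 -444.1] size [118.6 133.6] ang 1.0 mean [ 0.5691 -0.4422] [[512.0, -378.0], [514.0, -512.0], [633.0, -510.0], [631.0, -376.0]]
server 200 zmed 0.0157 rect c [441.   54.1] size [ 78.5 215.1] ang 5.4 mean [0.4383 0.0204] [[392.0, 158.0], [412.0, -57.0], [490.0, -49.0], [470.0, 165.0]]
reader 829 zmed 0.0296 rect c [399.2 317. ] size [154.2  85.2] ang 88.5 mean [0.3961 0.3166] [[355.0, 241.0], [440.0, 239.0], [444.0, 393.0], [359.0, 395.0]]
```

View pics/crop1.png

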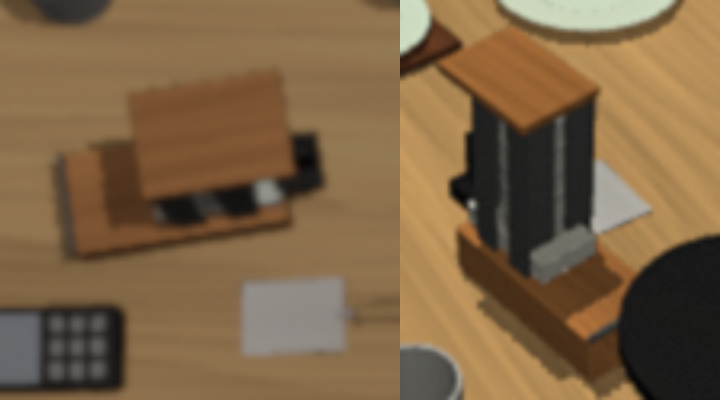

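The crop confirms the wooden dispenser: black tab at top-view pixel (277,190), shelf on the left. I'll refine its pose, then check the IK.

```bash
cat >> h.py <<'E'
from scipy.spatial.transform import Rotation as Rn
def orient(yaw,lean,side,s=1):
    """fingers down, tips leaning by `lean` along side*xd; closing along disp y"""
    xd=np.array([np.cos(yaw),np.sin(yaw),0]);yd=np.array([-xd[1],xd[0],0])
    z=np.sin(lean)*side*xd-np.cos(lean)*np.array([0,0,1.]);y=s*yd;x=np.cross(y,z)
    return Rn.from_matrix(np.c_[x,y,z]).as_euler('xyz'),z,xd,yd
E
python3 - <<'E'
from h import *
C=[];Y=[]
for n,(u0,u1,v0,v1) in dict(top=(225,290,160,215),side=(300,375,200,255)).items():
    f=np.load(f'pics/{n}.npz');W=cloud(n,f['d'])
    m=np.zeros((400,640),np.uint8)
    with np.errstate(invalid='ignore'): m[v0:v1,u0:u1]=((W[...,2]>.2225)&(W[...,2]<.232))[v0:v1,u0:u1]
    k,l,st,_=cv2.connectedComponentsWithStats(m); i=1+st[1:,4].argmax(); vv,uu=np.nonzero(l==i)
    P=np.array([ray(n,a,b,.227)[:2] for a,b in zip(uu,vv)])*1000
    r=cv2.minAreaRect(P.astype(np.float32)); B=cv2.boxPoints(r)
    c=P.mean(0); w,E=np.linalg.eigh(np.cov(P.T)); a=E[:,1]*np.sign(E[1,1]); print(n,c.round(1),'PCA yaw',np.degrees(np.arctan2(a[1],a[0])).round(1),'len',np.sqrt(12*w).round(1),'rect',np.round(r[0],1),np.round(r[1],1),r[2], 'zmed',np.median(W[vv,uu,2]))
    C.append(c);Y.append(np.arctan2(a[1],a[0]))
    # tab: dark pixels near the expected place
# plinth edge yaw from top: lip/shelf points
c=np.mean(C,0);yaw=np.mean(Y);xd=np.array([np.cos(yaw),np.sin(yaw)]);yd=np.array([-xd[1],xd[0]])
org=c+xd*21.5;print('origin',org,'yaw',np.degrees(yaw))
f=np.load('pics/top.npz');W=cloud('top',f['d'])*1000
for n in('top','side'):
    W=cloud(n,np.load(f'pics/{n}.npz')['d'])*1000
    L=np.stack([(W[...,:2]-org)@xd,(W[...,:2]-org)@yd],-1)
    with np.errstate(invalid='ignore'):
        for nm,m in dict(shelf=(abs(W[...,2]-49)<4)&(L[...,0]>40)&(L[...,0]<140)&(abs(L[...,1])<60),tabtop=(abs(W[...,2]-121)<5)&(L[...,0]<-55)&(L[...,0]>-110)&(abs(L[...,1])<20)).items():
            q=L[m];print(n,nm,len(q),np.percentile(q,[2,50,98],axis=0).round(1).tolist() if len(q) else '',np.median(W[m][:,2]).round(1) if len(q) else '')
o3=np.r_[org/1000,0]
for s in(1,-1):
    for nm,lx,z,lean,side in(('tab',-75,.1,.7,1),('tabout',-180,.1,.7,1),('back',-75-70,.19,.7,1),('shelf',80,.056,.26,-1),('shelfup',80,.32,.26,-1),('sauc',None,.03,.26,-1)):
        o,zt,X,Yv=orient(yaw,lean,side,s)
        p=(o3+X*lx/1000 if lx is not None else np.array([.538,-.2535,0]))+[0,0,z]
        q=inverse_kinematics(p,o);print(s,nm,p.round(3),None if q is None else np.round(q,2))
E
```

```text
top [548.2 156. ] PCA yaw 99.3 len [ 85.5 118.6] rect [547.4 155.6] [ 86.9 119.1] 10.813614845275879 zmed 0.22643886469949814
side [554.2 160.2] PCA yaw 101.0 len [ 86.  120.6] rect [554.9 159.2] [ 88.8 121.5] 10.722981452941895 zmed 0.2258917367547688
origin [547.40721133 179.26479114] yaw 100.15650569792992
top shelf 372 [[48.5, -38.6], [90.5, 8.2], [124.7, 48.2]] 48.8
top tabtop 18 [[-92.4, -4.7], [-85.6, 1.2], [-78.2, 9.5]] 119.6
side shelf 533 [[43.1, -45.1], [76.6, -10.2], [126.1, 41.6]] 48.6
side tabtop 7 [[-95.4, -11.3], [-90.6, -7.6], [-78.3, -3.1]] 117.9
1 tab [0.561 0.105 0.1  ] [-0.31  0.41  1.71  0.62  1.42  2.44]
1 tabout [0.579 0.002 0.1  ] [-0.45  0.5   1.59  0.55  1.52  2.35]
1 back [0.573 0.037 0.19 ] [-0.4   0.35  1.6   0.57  1.61  2.46]
1 shelf [0.533 0.258 0.056] None
1 shelfup [0.533 0.258 0.32 ] None
1 sauc [ 0.538 -0.254  0.03 ] None
-1 tab [0.561 0.105 0.1  ] [-0.31  0.41  1.71  0.62  1.42 -0.71]
-1 tabout [0.579 0.002 0.1  ] [-0.45  0.5   1.59  0.55  1.52 -0.79]
-1 back [0.573 0.037 0.19 ] [-0.4   0.35  1.6   0.57  1.61 -0.68]
-1 shelf [0.533 0.258 0.056] [ 0.46  0.4   1.67 -0.27  1.15  0.4 ]
-1 shelfup [0.533 0.258 0.32 ] [ 0.46  0.17  1.44 -0.25  1.6   0.28]
-1 sauc [ 0.538 -0.254  0.03 ] [-0.46  0.3   1.87 -0.28  0.84 -0.46]
```

```bash
cat >> h.py <<'E'
O=np.array([.5472,.1792,0]);YAW=np.radians(100.6)
def st():
    s=observe();print(round(s['time_s'],2),'p',np.round(s['eef_pos'],4),'F',np.round(s['ft_force'],1),'op',round(float(s['opening']),4),'gf',np.round(s['grasp_force'],1));return s
E
python3 - <<'E'
from h import *
o,z,X,Y=orient(YAW,.7,1,-1)
g=O-X*.077+[0,0,.100]+z*.019
st()
move_l([.281,.558,.40],feed=.3)
gripper_to(.045,20)
movep(g-z*.13+[0,0,.03],o);st()
move_l(g-z*.08,feed=.15)
im,d=grab('side');im2,d2=grab('top')
cv2.imwrite('pics/a1.png',np.hstack([cv2.resize(im[150:300,260:400],None,fx=2.8,fy=2.8),cv2.resize(im2[130:240,220:320],None,fx=3.8,fy=3.82)[:420]])[:,:,::-1])
st()
E
```

```text
0.1 p [0.2804 0.558  0.2303] F [ 0.2  0.5 -0.1] op 0.0852 gf 0.0
3.58 p [0.5747 0.0342 0.2153] F [0.5 0.1 0.1] op 0.0446 gf 0.0
4.33 p [0.5696 0.0644 0.1479] F [ 0.2 -0.2  0.3] op 0.0452 gf 0.0
```

View pics/a1.png

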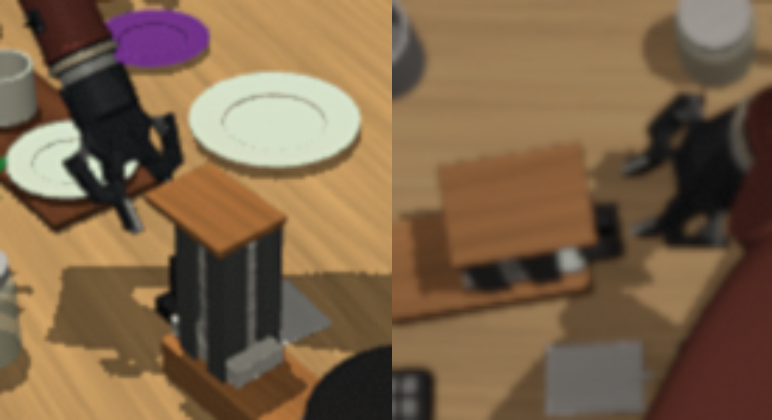

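The top crop shows the fingertips at (640,165) and (645,228), straddling the line of the black slide at (608,230) once height parallax is allowed for. The side view shows the gripper clear of the cap. I'll go in with a force guard.

```bash
python3 - <<'E'
from h import *
o,z,X,Y=orient(YAW,.7,1,-1)
g=O-X*.077+[0,0,.100]+z*.019
r=move_l(g,feed=.08,max_force=6);print('hit',r);s=st()
F0=np.array(s['ft_force'])
if not r:
    gripper_to(.0,20);
    s=st();d=np.array(s['ft_force'])-F0;print('local F',d@X,d@Y,d[2],s['torque'])
E
```

```text
hit False
5.47 p [0.5596 0.1152 0.0859] F [ 0.1  0.1 -0.3] op 0.045 gf 0.0
5.83 p [0.5572 0.1147 0.086 ] F [-10.4  -6.5   7.7] op 0.016 gf 23.4
local F -4.508594526477904 11.494706753788451 7.987047442618773 [-0.3406002   0.99048956  1.11649906]
```

```bash
python3 - <<'E'
from h import *
o,z,X,Y=orient(YAW,.7,1,-1)
for i in range(2):
    p=np.array(observe()['eef_pos']); move_l(p,feed=.02)
    s=st();d=np.array(s['ft_force']);print('local F',(d@X).round(1),(d@Y).round(1),d[2].round(1))
gripper_to(0,60);hold(.1)
s=st();d=np.array(s['ft_force']);print('local F',(d@X).round(1),(d@Y).round(1),d[2].round(1))
np.save('home.npy',s['eef_pos'])
E
```

```text
6.09 p [0.5571 0.1146 0.086 ] F [-1.  -0.4 -1.6] op 0.0159 gf 22.6
local F -0.3 1.1 -1.6
6.34 p [0.5572 0.1146 0.086 ] F [ 0.3  0.1 -1.6] op 0.0156 gf 22.6
local F 0.1 -0.3 -1.6
6.66 p [0.5572 0.1146 0.086 ] F [-0.3  0.1  1. ] op 0.0153 gf 59.2
local F 0.2 0.2 1.0
```

```bash
python3 - <<'E'
from h import *
o,z,X,Y=orient(YAW,.7,1,-1);h0=np.load('home.npy')
def loc(t):
    s=observe();d=np.array(s['ft_force']);e=np.array(s['eef_pos'])-h0
    print(t,'t',round(s['time_s'],2),'F',(d@X).round(1),(d@Y).round(1),d[2].round(1),'pos mm',(1000*np.array([e@X,e@Y,e[2]])).round(1))
for dd in(.025,.05,.074):
    r=move_l(h0-X*dd,feed=.05,max_force=25);loc((dd,r))
    if r:break
else:
    r=move_l(h0-X*.106,feed=.025,max_force=13);loc(('stop',r));hold(.4);loc('held')
E
```

```text
(0.025, False) t 7.31 F 5.2 -2.3 -1.4 pos mm [-23.8  -0.1   0. ]
(0.05, False) t 7.96 F 7.3 -2.5 -1.2 pos mm [-48.4  -0.1   0. ]
(0.074, False) t 8.59 F 8.9 -2.3 -1.9 pos mm [-72.1  -0.2   0. ]
('stop', True) t 9.37 F 9.8 -2.3 3.0 pos mm [-86.6  -0.2   0.1]
held t 9.77 F 10.0 -3.0 2.4 pos mm [-85.8  -0.2   0.1]
```

```bash
python3 - <<'E'
from h import *
o,z,X,Y=orient(YAW,.7,1,-1);h0=np.load('home.npy')
def loc(t):
    s=observe();d=np.array(s['ft_force']);e=np.array(s['eef_pos'])-h0
    print(t,'t',round(s['time_s'],2),'F',(d@X).round(1),(d@Y).round(1),d[2].round(1),'pos mm',(1000*np.array([e@X,e@Y,e[2]])).round(1))
for k in range(87,104):
    r=move_l(h0-X*k/1000,feed=.02);loc((k,r))
    if np.array(observe()['ft_force'])@X>26: break
hold(.5);loc('held')
im,d=grab('side');im2,d2=grab('top')
cv2.imwrite('pics/a2.png',np.hstack([cv2.resize(im[150:300,260:400],None,fx=2.8,fy=2.8),cv2.resize(im2[130:240,220:320],None,fx=3.8,fy=3.82)[:420]])[:,:,::-1])
E
```

```text
(87, False) t 10.02 F 9.7 -1.1 0.0 pos mm [-84.9  -0.2   0.1]
(88, False) t 10.27 F 9.5 -2.3 -0.3 pos mm [-85.8  -0.2   0.1]
(89, False) t 10.52 F 9.5 -2.6 -0.9 pos mm [-86.8  -0.2   0.1]
(90, False) t 10.77 F 9.9 -1.9 -0.0 pos mm [-87.8  -0.2   0.1]
(91, False) t 11.02 F 13.7 -2.6 -0.4 pos mm [-88.   -0.2   0.1]
(92, False) t 11.27 F 16.7 -4.5 -1.1 pos mm [-88.   -0.2   0.1]
(93, False) t 11.52 F 19.5 -5.3 -1.7 pos mm [-88.   -0.1   0.2]
(94, False) t 11.77 F 23.6 -5.8 -1.8 pos mm [-88.1  -0.1   0.2]
(95, False) t 12.02 F 28.1 -5.8 -2.8 pos mm [-88.1  -0.1   0.2]
held t 12.52 F 27.0 -6.4 -2.5 pos mm [-88.1  -0.1   0.2]
```

The force rises sharply at 88.0 mm, so that is the stop. Now I'll lead the slide back in gently.

```bash
python3 - <<'E'
from h import *
o,z,X,Y=orient(YAW,.7,1,-1);h0=np.load('home.npy')
def loc(t):
    s=observe();d=np.array(s['ft_force']);e=np.array(s['eef_pos'])-h0
    print(t,'t',round(s['time_s'],2),'F',(d@X).round(1),(d@Y).round(1),d[2].round(1),'pos mm',(1000*np.array([e@X,e@Y,e[2]])).round(1),s['opening'])
for k,f in((88,.02),(60,.035),(30,.035),(10,.035),(2,.02),(-1,.015)):
    r=move_l(h0-X*k/1000,feed=f,max_force=20);loc((k,r))
    if r:break
k=-1
while not r and np.array(observe()['ft_force'])@X>-2 and k>-6:
    k-=1;move_l(h0-X*k/1000,feed=.015);loc(k)
im,d=grab('side');im2,d2=grab('top')
cv2.imwrite('pics/a3.png',np.hstack([cv2.resize(im[190:330,270:400],None,fx=3,fy=3),cv2.resize(im2[130:235,200:300],None,fx=4,fy=4)])[:,:,::-1])
E
```

```text
(88, False) t 13.12 F 9.7 -2.9 -1.4 pos mm [-85.3  -0.2   0.1] 0.01539966688818316
(60, False) t 14.07 F 6.7 -2.8 -1.8 pos mm [-59.5  -0.1   0.1] 0.01518585474399604
(30, False) t 15.07 F 6.6 -1.8 1.0 pos mm [-29.4  -0.    0.1] 0.015396871959414766
(10, False) t 15.8 F 5.8 -2.0 0.5 pos mm [-9.3  0.1  0.1] 0.015081218610142959
(2, False) t 16.35 F 4.7 0.2 1.6 pos mm [-1.6  0.1  0.1] 0.01539553674001729
(-1, False) t 16.7 F -3.7 3.3 4.3 pos mm [0.  0.  0.1] 0.015215440555555385
```

View pics/a3.png

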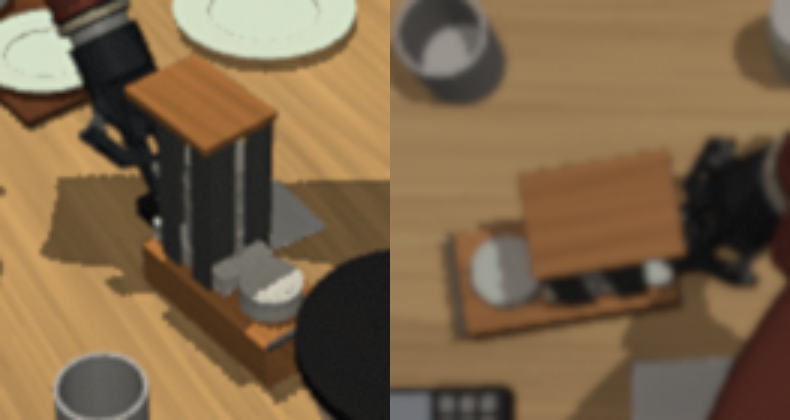

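The crop shows one tin on the shelf (side crop (272,290), top crop (505,270)) and the slide home. I'll release the tab, back out, and measure the tin from both views.

```bash
python3 - <<'E'
from h import *
o,z,X,Y=orient(YAW,.7,1,-1);h0=np.load('home.npy')
gripper_to(.045);move_l(h0-z*.11,feed=.15);st()
E
python3 - <<'E'
from h import *
_,_,X,Y=orient(YAW,.7,1,-1);On=O+Y*.0024
T=On+X*.08;print('expect',T)
for n in('side','top'):
    im,d=grab(n);W=cloud(n,d);L=(W-On)@np.c_[X,Y]
    with np.errstate(invalid='ignore'): m=(abs(W[...,2]-.075)<.006)&(L[...,0]>.03)&(L[...,0]<.13)&(abs(L[...,1])<.045)
    h=cv2.cvtColor(im,cv2.COLOR_RGB2HSV);m&=h[...,1]<70
    k,l,s,c=cv2.connectedComponentsWithStats(m.astype(np.uint8));i=1+s[1:,4].argmax();vv,uu=np.nonzero(l==i)
    P=np.array([ray(n,a,b,.076) for a,b in zip(uu,vv)]); q=(P-On)@np.c_[X,Y]
    zz=W[vv,uu,2]
    cc,r=cv2.minEnclosingCircle((q*1000).astype(np.float32))
    print(n,len(q),'z',np.median(zz),np.percentile(zz,95),'pix',c[i],'local range',np.percentile(q,[1,99],axis=0).round(4).tolist(),'mean',q.mean(0).round(4),'circ',cc,r)
E
```

```text
18.08 p [0.5696 0.0454 0.1694] F [0.2 0.7 0.3] op 0.0448 gf 0.0
expect [0.53012485 0.25739334 0.        ]
side 376 z 0.07445896298605709 0.07840119236887025 pix [357.24734043 282.0106383 ] local range [[0.0297, -0.0377], [0.1085, 0.029]] mean [ 0.0699 -0.0058] circ (62.55255889892578, -1.2495567798614502) 49.4826774597168
top 191 z 0.07546852400021575 0.07956692573513813 pix [228.29842932 197.68586387] local range [[0.0557, -0.0275], [0.1053, 0.0295]] mean [0.0801 0.0016] circ (77.69482421875, 1.31658935546875) 30.22355079650879
```

```bash
cat >> h.py <<'E'
ot,zt,X,Y=orient(YAW,np.radians(15),-1,-1);On=O+Y*.0024
E
python3 - <<'E'
from h import *
p=On+X*.0752+Y*.001
e=np.array(observe()['eef_pos']);move_l([e[0],e[1]-.03,.38],feed=.3)
movep(p+[0,0,.36],ot);gripper_to(.085,30)
move_l(p+[0,0,.10],feed=.15,max_force=8);F0=np.array(st()['ft_force'])
r=move_l(p+[0,0,.050],feed=.05,max_force=5);print(r);st()
if not r:
    gripper_to(.05,25);s=st();d=np.array(s['ft_force'])-F0;print(d@X,d@Y,d[2])
    im,_=grab('side');im2,_=grab('top')
    cv2.imwrite('pics/a4.png',np.hstack([cv2.resize(im[190:330,270:400],None,fx=3,fy=3),cv2.resize(im2[130:235,200:300],None,fx=4,fy=4)])[:,:,::-1])
E
```

```text
22.42 p [0.5307 0.2528 0.101 ] F [ 1.3 -0.5  0.8] op 0.0848 gf 0.0
False
23.57 p [0.5303 0.2526 0.0504] F [0.1 1.1 0.7] op 0.0851 gf 0.0
23.93 p [0.5304 0.2527 0.0506] F [ 0.1 -0.4  3.6] op 0.059 gf 27.2
0.2886772469582648 1.147784480949509 2.796022721701855
```

```bash
python3 - <<'E'
from h import *
p=On+X*.0752+Y*.001
move_l(p+[0,0,.085],feed=.05);st()
move_l(p+[0,0,.36],feed=.2);s=st()
im,d=grab('side');im2,d2=grab('top')
cv2.imwrite('pics/a5.png',np.hstack([cv2.resize(im[100:310,260:440],None,fx=2.2,fy=2.2),cv2.resize(im2[115:235,170:290],None,fx=3.85,fy=3.85)])[:,:,::-1])
E
```

```text
24.88 p [0.5299 0.2523 0.0848] F [-0.1  0.1 -1.6] op 0.0592 gf 27.1
26.4 p [0.5295 0.2523 0.3583] F [-0.3 -0.3 -1. ] op 0.0593 gf 27.1
```

View pics/a5.png

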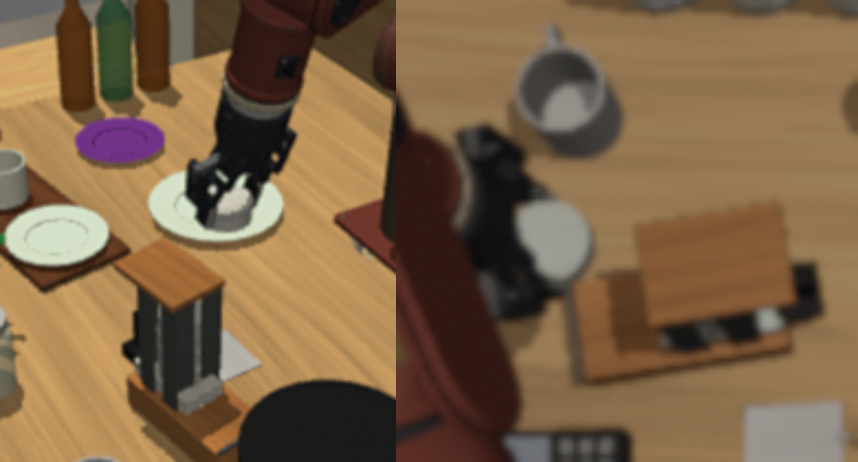

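The tin is held, at side crop (228,205) and top crop (553,240), and the shelf is empty. I'll check its level and offset from the depth data.

```bash
python3 - <<'E'
from h import *
e=np.array(observe()['eef_pos'])
for n in('side','top'):
    f=np.load(f'pics/{n}.npz');W=cloud(n,f['d']);h=cv2.cvtColor(f['im'],cv2.COLOR_RGB2HSV)
    L=W-e; lx,ly=L@X,L@Y
    with np.errstate(invalid='ignore'): m=(np.hypot(lx-.004,ly)<.036)&(abs(L[...,2]-.025)<.012)&(h[...,2]>110)&(h[...,1]<60)
    k,l,s,c=cv2.connectedComponentsWithStats(m.astype(np.uint8));i=1+s[1:,4].argmax();m=l==i
    A=np.c_[lx[m],ly[m],np.ones(m.sum())];b=L[m][:,2];co=np.linalg.lstsq(A,b,rcond=None)[0]
    g=abs(A@co-b)<.002;co=np.linalg.lstsq(A[g],b[g],rcond=None)[0]
    vv,uu=np.nonzero(m);P=np.array([ray(n,a,c_,e[2]+.0255) for a,c_ in zip(uu,vv)])-e
    print(n,m.sum(),'slopes deg',np.degrees(co[:2]).round(1),'z0',co[2].round(4),'x range',np.percentile(P@X,[1,99]).round(4),'y range',np.percentile(P@Y,[1,99]).round(4))
E
```

```text
side 145 slopes deg [ 0.3 -0.2] z0 0.0245 x range [-0.0069  0.031 ] y range [-0.0271  0.0265]
top 276 slopes deg [1.6 1.7] z0 0.025 x range [-0.027   0.0202] y range [-0.0287  0.0256]
```

```bash
python3 - <<'E'
from h import *
p=np.array([.5376,-.2532,0])-X*.0025
movep(p+[0,0,.36],ot);st()
move_l(p+[0,0,.10],feed=.15);move_l(p+[0,0,.032],feed=.06);st()
r=move_l(p+[0,0,.014],feed=.01,max_force=3);print(r);st();hold(.3);st()
im,d=grab('side');im2,d2=grab('top')
cv2.imwrite('pics/a6.png',np.hstack([cv2.resize(im[130:250,220:350],None,fx=3,fy=3),cv2.resize(im2[160:250,330:420],None,fx=4,fy=4)])[:,:,::-1])
E
```

```text
28.34 p [ 0.5385 -0.2548  0.36  ] F [0.6 0.4 0.2] op 0.0592 gf 27.1
31.51 p [ 0.5385 -0.2559  0.0326] F [ 0.5 -0.1 -0.5] op 0.0591 gf 27.1
True
32.63 p [ 0.538  -0.2557  0.0206] F [-0.8  1.2  4.6] op 0.0595 gf 27.6
32.93 p [ 0.538  -0.2557  0.0205] F [-0.1  0.4  4.9] op 0.0588 gf 27.7
```

View pics/a6.png

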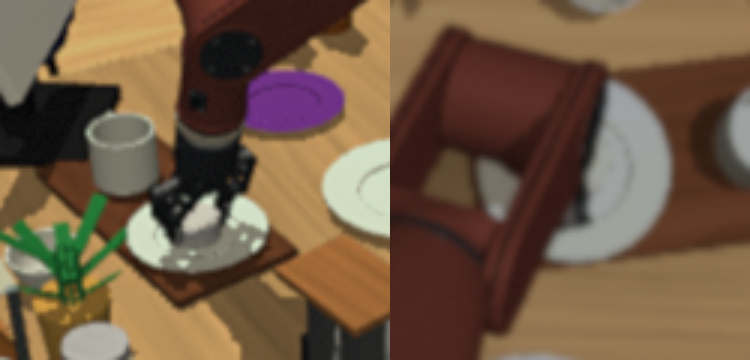

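Contact came at TCP z 0.0206, exactly as expected. The tin sits mid-saucer (side crop (200,235)). I'll release and check.

```bash
python3 - <<'E'
from h import *
gripper_to(.066);gripper_to(.076);st()
e=np.array(observe()['eef_pos'])
move_l(e+[0,0,.06],feed=.05);move_l(e+[0,0,.25],feed=.2)
movep([.40,.02,.38],ot);st()
im,d=grab('side');im2,d2=grab('top')
cv2.imwrite('pics/a7.png',np.hstack([cv2.resize(im[130:330,220:390],None,fx=2,fy=2),cv2.resize(im2[130:250,200:450],None,fx=1.8,fy=3.3333)[:, :450]])[:,:,::-1])
for n,img,(u0,u1,v0,v1) in(('top',im2,(348,403,175,228)),('side',im,(258,314,190,226))):
    W=cloud(n,d2 if n=='top' else d)
    h=cv2.cvtColor(img,cv2.COLOR_RGB2HSV);m=np.zeros((400,640),np.uint8);m[v0:v1,u0:u1]=((h[...,1]<60)&(h[...,2]>110))[v0:v1,u0:u1]
    c=max(cv2.findContours(m,0,1)[0],key=cv2.contourArea)[:,0];P=np.array([ray(n,a,b,.028) for a,b in c])
    (x,y),r=cv2.minEnclosingCircle(P[:,:2].astype(np.float32))
    t=np.zeros_like(m)
    with np.errstate(invalid='ignore'): t[(abs(W[...,2]-.0455)<.006)&(np.hypot(W[...,0]-x,W[...,1]-y)<.06)]=1
    vv,uu=np.nonzero(t);Q=np.array([ray(n,a,b,.046) for a,b in zip(uu,vv)]);(tx,ty),tr=cv2.minEnclosingCircle(Q[:,:2].astype(np.float32))
    q=W[t>0];A=np.c_[q[:,:2]-[x,y],np.ones(len(q))];co=np.linalg.lstsq(A,q[:,2],rcond=None)[0]
    print(n,'saucer',x,y,r,'tin',tx,ty,tr,Q.mean(0)[:2],'ztop',np.median(q[:,2]),'slope',np.degrees(co[:2]).round(1))
E
```

```text
33.54 p [ 0.5369 -0.2551  0.0193] F [-0.1  0.3  0.5] op 0.0758 gf 0.0
37.23 p [0.4003 0.0195 0.3793] F [-0.4  0.   0.6] op 0.0761 gf 0.0
top saucer 0.5364329218864441 -0.25245633721351624 0.08615509420633316 tin 0.5362982749938965 -0.2519324719905853 0.03038886748254299 [ 0.5361831  -0.25223209] ztop 0.044724127469688124 slope [-0.7  1.2]
side saucer 0.5389991402626038 -0.25509050488471985 0.08695027977228165 tin 0.5428995490074158 -0.24545517563819885 0.03589129075407982 [ 0.54175795 -0.24776526] ztop 0.044527970935059225 slope [ 0.4 -0.3]
```

View pics/a7.png

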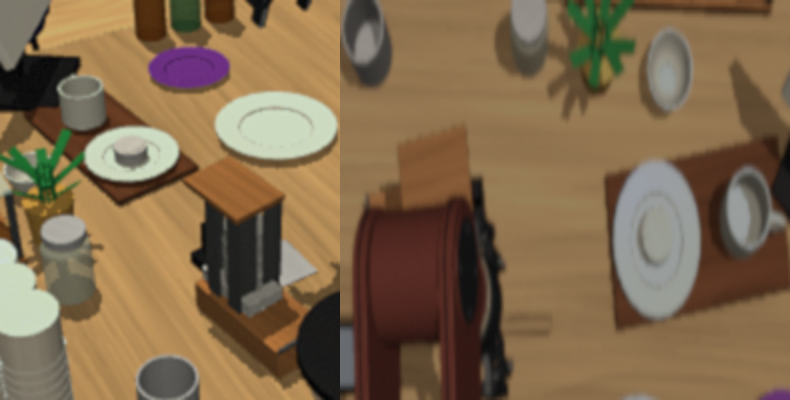

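The tin lies flat in the middle of the saucer: side crop (131,150), and within about 1 mm of centre in the top view. The saucer hasn't moved, and the rest of the tins are still in the shaft. I'll hand the job in.

```bash
python3 -c "
from h import *
print(job_done())"
```

```text
the job is handed in; nothing more can be done
None
```

I served one tin and handed the job in: the slide went out once to its stop at 88 mm and was led back in gently, and the tin was set down flat in the saucer, within about 1 mm of its centre in the top view.

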